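# Weigh the jar from behind the bottles

## Task

Weigh the amber jar that stands behind the three tall bottles on the wooden stand. First clear all three bottles into the steel tray, standing upright, then set the amber jar upright in the middle of the balance's pan, and only then put the bottles back upright, each in the middle of the pad of its own cap colour. Leave the green jar where it is, knock over none of these bottles and jars, and leave the amber jar on the pan.

Things in the scene. Friction and masses are not known exactly. Their poses are not given: they have to be found in the camera images.
- bottle_blue: Tall round white closed bottle with a blue cap and blue band, about 200 g, 140 mm tall. Body 48 mm in diameter up to 90 mm, shoulder narrowing to a 28 mm neck at 104 mm; the cap is a plain cylinder 34 mm in diameter from 108 to 140 mm above the underside. It starts on the blue pad. Origin: centre of its underside; z up along its axis.
- bottle_red: Tall round white closed bottle with a red cap and red band, about 200 g, 140 mm tall. Body 48 mm in diameter up to 90 mm, shoulder narrowing to a 28 mm neck at 104 mm; the cap is a plain cylinder 34 mm in diameter from 108 to 140 mm above the underside. It starts on the red pad. Origin: centre of its underside; z up along its axis.
- bottle_yellow: Tall round white closed bottle with a yellow cap and yellow band, about 200 g, 140 mm tall. Body 48 mm in diameter up to 90 mm, shoulder narrowing to a 28 mm neck at 104 mm; the cap is a plain cylinder 34 mm in diameter from 108 to 140 mm above the underside. It starts on the yellow pad. Origin: centre of its underside; z up along its axis.
- amber_jar: Low round amber glass jar with a black lid, closed, about 90 g: the jar to be weighed. 60 mm tall; body 44 mm in diameter up to 46 mm, lid 42 mm in diameter above. It starts on the wooden stand (top 12 mm above the table), in the back row, 70 mm behind the row of pads (their +x), beside the green jar. Origin: centre of its underside; z up.
- green_jar: Low round green glass jar with a bare aluminium lid, same size as the amber jar and its neighbour in the back row (84 mm between centres; either may be on the left). It stays where it is. Origin: centre of its underside; z up.
- pad_blue: Square blue pad, 60 x 60 x 2 mm, fixed in the front row of the wooden stand: the place of the bottle with the blue cap, which starts on it (corners show around it). The three pads lie side by side along their y, 66 mm centre to centre, colours in any order. Origin: centre of its underside, on the stand's top, 12 mm above the table; the stand is a fixed board 150 (x) x 220 mm.
- pad_red: Square red pad, 60 x 60 x 2 mm, fixed in the front row of the wooden stand: the place of the bottle with the red cap, which starts on it (corners show around it). The three pads lie side by side along their y, 66 mm centre to centre, colours in any order. Origin: centre of its underside, on the stand's top, 12 mm above the table; the stand is a fixed board 150 (x) x 220 mm.
- pad_yellow: Square yellow pad, 60 x 60 x 2 mm, fixed in the front row of the wooden stand: the place of the bottle with the yellow cap, which starts on it (corners show around it). The three pads lie side by side along their y, 66 mm centre to centre, colours in any order. Origin: centre of its underside, on the stand's top, 12 mm above the table; the stand is a fixed board 150 (x) x 220 mm.
- tray: Shallow open steel tray fixed to the table left or right of the stand: the side area for the cleared bottles. Outside 260 mm along its x, 120 mm along its y, rim 18 mm high, walls and floor 4 mm thick (inside 252 x 112 mm, floor 4 mm above the table); the three bottles fit in a row along its x, 78 mm apart. Origin: centre of its underside, at table height; z up.
- balance: White laboratory balance with a round steel pan 100 mm in diameter, fixed on the other side of the stand from the tray. Origin: on the table under the centre of the pan; z up. The pan's flat top is 62 mm above the origin and does not move. The casing is 49 mm high and reaches 130 mm towards its -x (dark display there), 70 mm towards +x and 85 mm to either side.

How it is judged:
On the way, in this order (a step that is already met when the one before it is completed fails the run):
1. all three tall bottles stand upright in the tray while the amber jar is still in its place on the stand (within 20 mm) (x of bottle_blue in the frame of tray between -0.118 and 0.118 m and y of bottle_blue in the frame of tray between -0.05 and 0.05 m and z of each of bottle_blue, bottle_red, bottle_yellow in the frame of tray below 0.012 m and linear speed of each of bottle_blue, bottle_red, bottle_yellow below 0.05 m/s and angle between each of bottle_blue, bottle_red, bottle_yellow's own z axis and vertical below 0.15 rad and x of bottle_red in the frame of tray between -0.118 and 0.118 m and y of bottle_red in the frame of tray between -0.05 and 0.05 m and x of bottle_yellow in the frame of tray between -0.118 and 0.118 m and y of bottle_yellow in the frame of tray between -0.05 and 0.05 m and distance of amber_jar from where it was at the start of the episode below 0.02 m), for 0.2 s.
2. the amber jar stands upright in the middle of the balance's pan (within 15 mm) while all three bottles are still in the tray (horizontal distance between amber_jar and balance below 0.015 m and z of amber_jar in the frame of balance between 0.056 and 0.07 m and linear speed of each of amber_jar, bottle_blue, bottle_red, bottle_yellow below 0.05 m/s and angle between each of amber_jar, bottle_blue, bottle_red, bottle_yellow's own z axis and vertical below 0.15 rad and x of bottle_blue in the frame of tray between -0.118 and 0.118 m and y of bottle_blue in the frame of tray between -0.05 and 0.05 m and z of each of bottle_blue, bottle_red, bottle_yellow in the frame of tray below 0.012 m and x of bottle_red in the frame of tray between -0.118 and 0.118 m and y of bottle_red in the frame of tray between -0.05 and 0.05 m and x of bottle_yellow in the frame of tray between -0.118 and 0.118 m and y of bottle_yellow in the frame of tray between -0.05 and 0.05 m), for 0.2 s.
At the end, for the whole second after the job is handed in: The amber jar stands upright on the balance's pan, within 15 mm of its centre; each tall bottle stands upright on the pad of its own cap colour, within 15 mm of the pad's centre; the green jar is within 20 mm of where it started; everything is at rest and released (horizontal distance between amber_jar and balance below 0.015 m and z of amber_jar in the frame of balance between 0.056 and 0.07 m and linear speed of each of amber_jar, bottle_blue, bottle_red, bottle_yellow below 0.05 m/s and angle between each of amber_jar, bottle_blue, bottle_red, bottle_yellow's own z axis and vertical below 0.15 rad and horizontal distance between bottle_blue and pad_blue below 0.015 m and z of bottle_blue in the frame of pad_blue between -0.004 and 0.01 m and horizontal distance between bottle_red and pad_red below 0.015 m and z of bottle_red in the frame of pad_red between -0.004 and 0.01 m and horizontal distance between bottle_yellow and pad_yellow below 0.015 m and z of bottle_yellow in the frame of pad_yellow between -0.004 and 0.01 m and distance of green_jar from where it was at the start of the episode below 0.02 m); the robot touches nothing.
It fails at once if the green jar is moved by more than 20 mm (distance of green_jar from where it was at the start of the episode above 0.02 m).
It fails at once if a bottle or jar is tipped by more than 0.6 rad (angle between any of bottle_blue, bottle_red, bottle_yellow, amber_jar, green_jar's own z axis and vertical above 0.6 rad).
It also fails if it takes over 128 s, if anything falls off the work surface, if the arm or the gripper's body presses on something with over 40 N, if the wrist force passes 120 N, or if a joint passes its speed limit or range.

## Robot

A 7-joint arm with a two-finger parallel gripper is mounted at the origin on the work surface. World frame = base frame: x ahead of the robot, y to its left, z up, the work surface at z = 0. Lengths are in m, angles in rad, forces in N, time in s.
With the tool pointing down it reaches from about 0.425 to 0.95 m from the base axis. Payload 4.7 kg.
Tool frame: the origin (TCP) lies at the very end of the fingers, on their centre line; the grasp point (between the pads) lies 19 mm behind it; z points along the fingers, y is the direction in which the jaws open and shut (so a half turn about z gives the same grasp; the last joint's range is limited). The gripper opens to 85 mm and grips with 20 to 120 N. Pads are 22 mm wide; open, the fingers measure 114 mm over their backs; the gripper's body (76 mm by 85 mm) begins 54 mm behind the grasp point. The pads swing forward as they close: fully open they stand 13 mm farther back than shut.
Start: joints at [1.253, 0.469, -0.049, 1.532, 0.024, 1.141, -0.082], TCP at [0.192, -0.647, 0.231] pointing down, gripper open.
Joint ranges: [-2.59, 2.59], [-0.33, 1.99], [-1.39, 1.29], [0.1, 2.45], [-1.04, 4.18], [0.21, 1.99], [-2.66, 2.66]. Speed limits (rad/s): [2.57, 2.57, 3.14, 3.14, 3.14, 3.14, 3.14].

## Interface

Orientations are given as a unit quaternion [x, y, z, w].
In Python, from cell import monitor, get_image, camera_info, job gives the robot as it stands.
- The arm moves only by the shell command python3 -m jog 'ROWS' [FORCE]. ROWS is a JSON object of lists of equal length, an entry for each row: "turn": the turn, a rotation vector about the tool's x, y, z in degrees, a list of three; "travel": the shift along the tool's x, y, z in cm, a list of three; "jaw": the opening, from -1 (shut) to 1 (fully open). In form: {"turn": [[wx, wy, wz], ...], "travel": [[tx, ty, tz], ...], "jaw": [jaw, ...]}. A call has 1 to 8 rows; each row shifts and turns the commanded pose from where the row before left it, along the tool's axes as they then stand; what a row does not reach is not made up. A row lasts 1/10 s, in which the tool goes at most 50 mm and 8.59 degrees, less where a joint would pass 70% of its speed; a pose out of reach is approached as far as the arm can. A call is refused whole if a number of a shift passes 5 or a number of a turn 8.59, either way. A call with a gripper value outside its range is refused whole. The fingers move at their own pace and stop on an object; FORCE is the grip in N (left out, the last holds). Time passes only in rows, so rows that do not move let the fingers close. It gives the time, the measured TCP pose, the force and the opening at its end, in the units of the state.
- monitor.read_state(): the state, without advancing time (a new reading comes with each control period).
- get_image(name): name is "side" or "top" or "wrist"; returns the picture (384x512x3 uint8, red, green, blue); there is no depth.
- camera_info(name): a dict with "fx", "fy", "cx", "cy" (pixels), "dist" ([k1, k2, p1, p2, k3] as OpenCV has them; the pictures are not rectified), "rvec" (rotation vector, rad) and "tvec" (3), from world to camera coordinates, as OpenCV has them. Camera axes: x right, y down, z forward; pixel columns grow to the right and rows downward; lengths in m; the calibration is good to about 2 mm. A picture is of the moment at which its call begins: read the wrist's pose just before it. camera_info takes no time and is no camera call; for the wrist camera it gives the pose at the moment of the call.
- job.hand_in(): hands the job in, once; it reports no verdict.
The state is a dict: "time_s": time; "q": joint angles; "qvel": joint speeds; "effort": joint torques, N m; "ee_pos": TCP position; "orientation": TCP orientation; "wrist_force": force on the tool from outside, world axes, zero at the start; "ft_torque": the same for the moment, N m; "width": opening from 0.0 (shut) to 1.0 (fully open).
Only numpy, scipy, OpenCV 4.12 (cv2) and the standard library are available. Lean on these libraries where they do the work, as an engineer would, in place of code of your own. Each camera call takes 0.05 s, during which the arm holds its last target. There are 200 camera calls.

## Working session

There is one attempt and no reset: what is moved stays moved. The work goes in short steps, Python scripts to look and compute and a shell command to move; the robot and the scene stay as the last step left them, time stands still between calls to the robot, and variables do not carry over. Pictures are saved under pics/ and viewed, about 12 in all and at most 16, crops included, and the job is handed in when it is done.

```bash
ls; mkdir -p pics; python3 - <<'E'
from cell import monitor,get_image,camera_info
import cv2
s=monitor.read_state();print(s)
for n in("top","side"):
    print(n,camera_info(n)); cv2.imwrite(f"pics/{n}0.png",cv2.resize(get_image(n)[:,:,::-1],(800,600),interpolation=cv2.INTER_CUBIC))
E
```

```text
pics
{'time_s': 0.0, 'q': array([ 1.25312502,  0.46944557, -0.04857943,  1.53369686,  0.02411553,
        1.14101255, -0.08232238]), 'qvel': array([-0.00155814, -0.00022338, -0.00065768,  0.00022332,  0.0015252 ,
        0.00073661,  0.00011926]), 'effort': array([-1.03513972e-03, -5.10301566e+01, -4.70292591e-02, -2.37712473e+01,
        1.05593051e-02,  7.46265461e-03,  1.32018034e-06]), 'ee_pos': array([ 0.19205143, -0.64648653,  0.23025736]), 'orientation': array([ 9.89593864e-01,  1.43885402e-01, -1.88849285e-04, -9.69879580e-04]), 'wrist_force': array([ 0.60003556, -0.1943439 ,  0.07139005]), 'ft_torque': array([-0.00920241,  0.0379511 ,  0.02924946]), 'width': 1.0029218140302654}
top {'fx': 378.7255272822974, 'fy': 378.7255272822974, 'cx': 254.93052735163533, 'cy': 189.69883743112777, 'dist': array([-0.11229961,  0.        ,  0.        ,  0.        ,  0.        ]), 'rvec': array([ 2.13736775, -2.11645306,  0.13576434]), 'tvec': array([-0.00113661,  0.56216541,  0.69055819])}
side {'fx': 496.82323079327415, 'fy': 496.82323079327415, 'cx': 259.0698163348465, 'cy': 190.60294795831123, 'dist': array([-0.17405868,  0.        ,  0.        ,  0.        ,  0.        ]), 'rvec': array([ 2.40333747,  0.35240486, -0.12573915]), 'tvec': array([-0.53617691, -0.10177787,  1.30909242])}
```

View pics/top0.png

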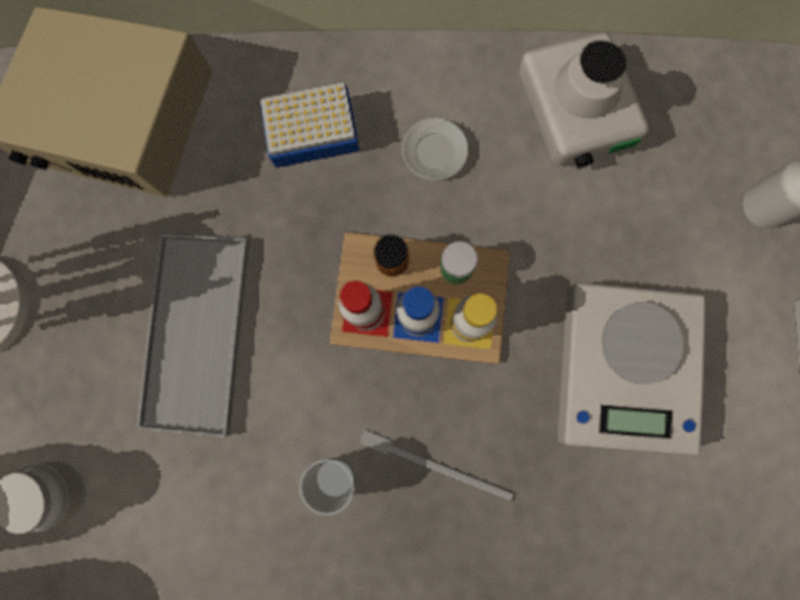

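View pics/side0.png

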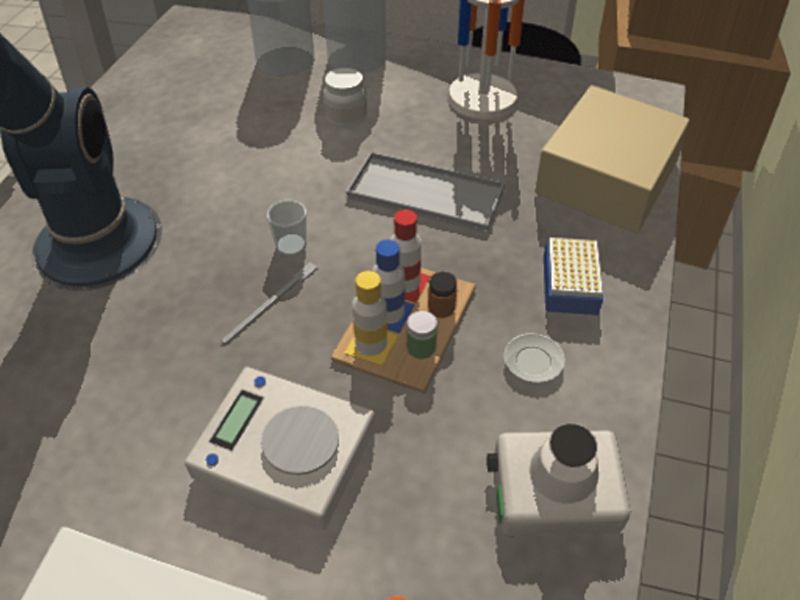

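The top view has the tray on the left (+y) with corners (162,237), (246,237), (228,434) and (140,427), and the balance pan at (643,343). The caps are red (355,297), blue (419,303) and yellow (481,310). The amber lid is at (391,248), behind the gap between red and blue, and the green lid is at (459,256). The side view agrees with this.

```bash
cat > h.py <<'E'
import numpy as np,cv2
from cell import monitor,get_image,camera_info
from scipy.spatial.transform import Rotation as R
def ray(ci,uv,z,s=1):
    K=np.array([[ci['fx'],0,ci['cx']],[0,ci['fy'],ci['cy']],[0,0,1]])
    uv=(np.array(uv,float).reshape(-1,2)+.5)*s-.5
    n=cv2.undistortPoints(uv.reshape(-1,1,2),K,ci['dist']).reshape(-1,2)
    M=cv2.Rodrigues(ci['rvec'])[0]; c=-M.T@ci['tvec']
    d=np.c_[n,np.ones(len(n))]@M
    return (c+d*((z-c[2])/d[:,2])[:,None])[:,:2]
def save(n,name,crop=None,size=(800,600)):
    ci=camera_info(n); im=get_image(n)[:,:,::-1]
    if crop: x,y,w,h=crop; im=im[y:y+h,x:x+w]
    cv2.imwrite(f"pics/{name}.png",cv2.resize(im,size,interpolation=cv2.INTER_CUBIC)); return ci
def st():
    s=monitor.read_state(); r=R.from_quat(s['orientation']).as_matrix()
    print('t',round(s['time_s'],2),'p',s['ee_pos'].round(4),'x',r[:,0].round(3),'y',r[:,1].round(3),'z',r[:,2].round(3),'w',round(s['width'],3),'F',s['wrist_force'].round(1),'q',s['q'].round(2)); return s,r
E
python3 - <<'E'
from h import *
np.set_printoptions(precision=4,suppress=True)
ci=camera_info('top'); M=cv2.Rodrigues(ci['rvec'])[0]; print('cam',-M.T@ci['tvec'])
f=lambda u,z:ray(ci,u,z,.64)
s=f([(345,234),(509,248),(500,361),(331,345)],.012);print('stand',s,s.mean(0))
t=f([(162,237),(246,237),(228,434),(140,427)],.018);print('tray',t,t.mean(0))
print('pan',f([(643,343)],.062)); print('bal',f([(575,285),(705,296),(697,454),(561,445)],.049))
print('caps RBY',f([(355,297),(419,303),(481,310)],.154)); print('jars A,G',f([(391,248),(459,256)],.072))
st()
E
```

```text
cam [ 0.4481 -0.0171  0.7693]
stand [[ 0.6507  0.0774]
 [ 0.633  -0.1388]
 [ 0.4852 -0.1249]
 [ 0.5036  0.0916]] [ 0.5681 -0.0237]
tray [[0.6453 0.3255]
 [0.6449 0.2089]
 [0.3881 0.2198]
 [0.393  0.3378]] [0.5178 0.273 ]
pan [[ 0.505  -0.2918]]
bal [[ 0.5777 -0.2142]
 [ 0.5652 -0.3804]
 [ 0.371  -0.3601]
 [ 0.3834 -0.1921]]
caps RBY [[ 0.5442  0.0472]
 [ 0.5383 -0.0204]
 [ 0.5314 -0.0854]]
jars A,G [[ 0.6173  0.0135]
 [ 0.6079 -0.0686]]
t 0.1 p [ 0.1921 -0.6465  0.2304] x [ 0.959  0.285 -0.   ] y [ 0.285 -0.959 -0.002] z [-0.001  0.002 -1.   ] w 1.006 F [-0.2 -0.1  0.6] q [ 1.25  0.47 -0.05  1.53  0.02  1.14 -0.08]
```

```bash
python3 -m jog '{"turn":[[0,0,-8.5],[0,0,-8.5],[0,0,-8.5],[0,0,-8.5],[0,0,-8.5],[0,0,-8.5],[0,0,-8.5],[0,0,-8.5]],"travel":[[0,0,0],[0,0,0],[0,0,0],[0,0,0],[0,0,0],[0,0,0],[0,0,0],[0,0,0]],"jaw":[1,1,1,1,1,1,1,1]}' 40
for i in 1 2 3; do python3 -m jog '{"turn":[[0,0,0],[0,0,0],[0,0,0],[0,0,0],[0,0,0],[0,0,0],[0,0,0],[0,0,0]],"travel":[[3,1.2,0],[3,1.2,0],[3,1.2,0],[3,1.2,0],[3,1.2,0],[3,1.2,0],[3,1.2,0],[3,1.2,0]],"jaw":[1,1,1,1,1,1,1,1]}'; done
python3 -c "
from h import *
st()"
```

```text
time_s: 0.9
ee_pos: [0.1921, -0.6467, 0.2307]
orientation: [0.738, 0.675, 0.0, -0.001]
wrist_force: [-0.2, -0.1, 0.4]
width: 1.0
time_s: 1.7
ee_pos: [0.3108, -0.4158, 0.231]
orientation: [0.74, 0.673, -0.0, -0.0]
wrist_force: [0.4, 0.0, 0.1]
width: 0.997
time_s: 2.5
ee_pos: [0.4291, -0.1862, 0.2311]
orientation: [0.74, 0.673, -0.0, -0.0]
wrist_force: [0.1, 0.2, 0.4]
width: 1.006
time_s: 3.3
ee_pos: [0.5476, 0.0433, 0.2309]
orientation: [0.74, 0.673, -0.0, -0.0]
wrist_force: [1.1, -0.2, -0.1]
width: 1.001
t 3.3 p [0.5476 0.0433 0.2309] x [ 0.095  0.995 -0.   ] y [ 0.995 -0.095 -0.001] z [-0.001 -0.    -1.   ] w 1.001 F [ 1.1 -0.2 -0.1] q [ 0.4   0.34 -0.7   1.8   0.25  1.08 -0.48]
```

```bash
python3 - <<'E'
from h import *
st(); ci=save('wrist','w1'); np.save('w1.npy',ci,allow_pickle=True); print(ci)
E
```

```text
t 3.3 p [0.5476 0.0433 0.2309] x [ 0.095  0.995 -0.   ] y [ 0.995 -0.095 -0.001] z [-0.001 -0.    -1.   ] w 1.001 F [ 1.1 -0.2 -0.1] q [ 0.4   0.34 -0.7   1.8   0.25  1.08 -0.48]
{'fx': 291.6067382217581, 'fy': 291.6067382217581, 'cx': 256.66105241817996, 'cy': 193.3446027155937, 'dist': array([0.0070256, 0.       , 0.       , 0.       , 0.       ]), 'rvec': array([-2.86335953,  0.13646683,  0.01940832]), 'tvec': array([-0.53947705,  0.05669987,  0.40374982])}
```

View pics/w1.png

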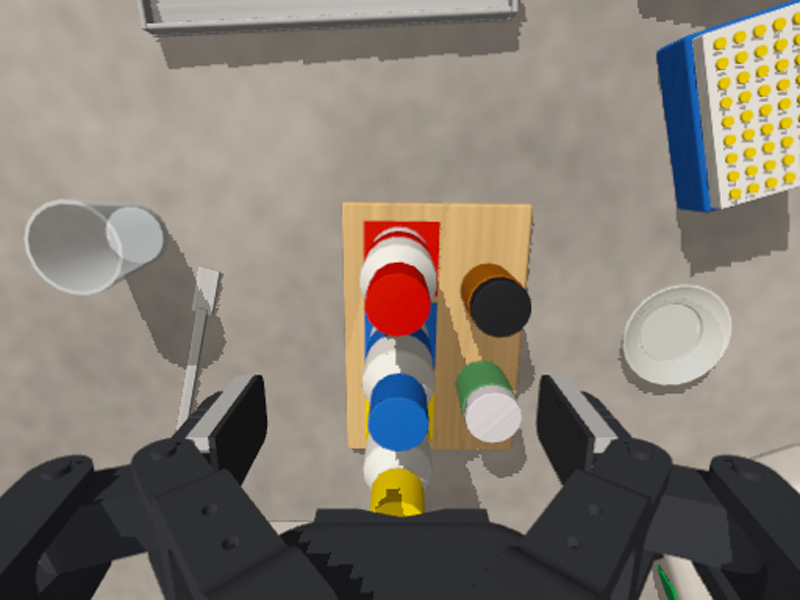

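The wrist view shows the red cap top at (398,299), blue at (399,411), the amber lid at (500,307) and the green lid at (493,415). The stand's left edge runs from (343,203) to (531,205), and the red pad's left edge from (364,221) to (440,222).

```bash
python3 - <<'E'
from h import *
np.set_printoptions(precision=4,suppress=True)
ci=np.load('w1.npy',allow_pickle=True).item()
f=lambda u,z:ray(ci,u,z,.64)
print('caps RB',f([(398,299),(399,411)],.154)); print('A,G',f([(500,307),(493,415)],.072))
print('stand',f([(343,203),(531,205)],.012)); print('redpad',f([(364,221),(440,222)],.014)); print('tray near edge',f([(150,30),(519,13)],.018))
E
```

```text
caps RB [[ 0.5454  0.0526]
 [ 0.5399 -0.0093]]
A,G [[ 0.6119  0.0179]
 [ 0.6037 -0.0647]]
stand [[0.5056 0.0947]
 [0.6506 0.0793]]
redpad [[0.5203 0.0797]
 [0.5792 0.0733]]
tray near edge [[0.3891 0.2233]
 [0.6429 0.2096]]
```

```bash
python3 -m jog '{"turn":[[0,0,0],[0,0,0],[0,0,0],[0,0,0],[0,0,0],[0,0,0],[0,0,0]],"travel":[[0.5,-0.3,0],[0,0,2.5],[0,0,2.5],[0,0,2.5],[0,0,2],[0,0,2],[0,0,0]],"jaw":[0.4,0.4,0.4,0.4,0.4,0.4,0.4]}' 40
python3 -m jog '{"turn":[[0,0,0],[0,0,0],[0,0,0],[0,0,0],[0,0,0],[0,0,0],[0,0,0],[0,0,0]],"travel":[[0,0,0],[0,0,0],[0,0,0],[0,0,0],[0,0,0],[0,0,0],[0,0,0],[0,0,0]],"jaw":[-1,-1,-1,-1,-1,-1,-1,-1]}'
python3 -m jog '{"turn":[[0,0,0],[0,0,0],[0,0,0],[0,0,0]],"travel":[[0,0,-1],[0,0,-1.5],[0,0,-1.5],[0,0,0]],"jaw":[-1,-1,-1,-1]}'
```

```text
time_s: 4.05
ee_pos: [0.5422, 0.0457, 0.1137]
orientation: [0.74, 0.672, -0.003, -0.002]
wrist_force: [-0.7, 0.4, -0.8]
width: 0.698
time_s: 4.85
ee_pos: [0.5458, 0.0476, 0.1175]
orientation: [0.74, 0.673, 0.001, 0.001]
wrist_force: [-0.9, -0.7, 7.7]
width: 0.386
time_s: 5.25
ee_pos: [0.5466, 0.0481, 0.1591]
orientation: [0.74, 0.673, 0.002, 0.002]
wrist_force: [-0.5, 0.4, -1.9]
width: 0.384
```

```bash
python3 -m jog '{"turn":[[0,0,0],[0,0,0],[0,0,0],[0,0,0],[0,0,0],[0,0,0],[0,0,0],[0,0,0]],"travel":[[1.5,0.2,0],[3,0.4,0],[3.5,0.4,0],[4,0.5,0],[4,0.5,0],[3.5,0.4,0],[2,0.3,0],[1.2,0.1,0]],"jaw":[-1,-1,-1,-1,-1,-1,-1,-1]}'
python3 -m jog '{"turn":[[0,0,0],[0,0,0],[0,0,0],[0,0,0],[0,0,0],[0,0,0],[0,0,0]],"travel":[[0,0,0],[0,0,1],[0,0,1.5],[0,0,1],[0,0,0.5],[0,0,0.4],[0,0,0]],"jaw":[-1,-1,-1,-1,-1,-1,-1]}'
```

```text
time_s: 6.05
ee_pos: [0.5932, 0.2747, 0.1554]
orientation: [0.739, 0.674, -0.0, -0.001]
wrist_force: [0.3, -0.5, -1.8]
width: 0.387
time_s: 6.75
ee_pos: [0.5942, 0.2705, 0.1117]
orientation: [0.74, 0.673, -0.0, -0.0]
wrist_force: [-0.8, 0.4, -1.7]
width: 0.385
```

```bash
python3 -m jog '{"turn":[[0,0,0],[0,0,0],[0,0,0],[0,0,0]],"travel":[[0,0,0.2],[0,0,0],[0,0,0.2],[0,0,0]],"jaw":[-1,-1,-1,-1]}'
python3 -c "
from h import *
st();save('side','s1',(180,60,200,150))"
```

```text
time_s: 7.15
ee_pos: [0.5943, 0.2709, 0.1083]
orientation: [0.74, 0.673, -0.0, 0.0]
wrist_force: [0.2, -0.1, -2.4]
width: 0.386
t 7.15 p [0.5943 0.2709 0.1083] x [ 0.095  0.995 -0.   ] y [ 0.995 -0.095  0.   ] z [ 0. -0. -1.] w 0.386 F [ 0.2 -0.1 -2.4] q [-0.07  0.64 -0.62  1.68  0.43  0.97 -0.94]
```

View pics/s1.png

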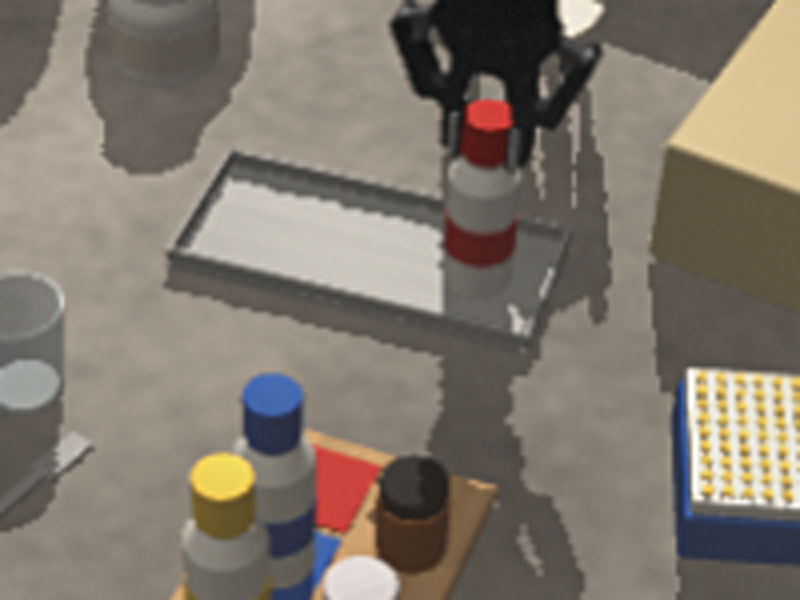

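The red bottle hangs upright over the tray's far end, with its base at about (483,300) between the walls. I'll ease it down to contact.

```bash
for i in 1 2 3; do python3 -m jog '{"turn":[[0,0,0],[0,0,0]],"travel":[[0,0,0.1],[0,0,0]],"jaw":[-1,-1]}' | egrep 'pos|force'; done
```

```text
ee_pos: [0.5945, 0.271, 0.1076]
wrist_force: [-0.7, -0.3, -1.4]
ee_pos: [0.5947, 0.2713, 0.1076]
wrist_force: [-1.6, -0.9, 4.2]
ee_pos: [0.5948, 0.2715, 0.1076]
wrist_force: [-2.4, -1.8, 9.7]
```

```bash
python3 -m jog '{"turn":[[0,0,0],[0,0,0],[0,0,0],[0,0,0],[0,0,0],[0,0,0],[0,0,0],[0,0,0]],"travel":[[0,0,-0.2],[0,0,0],[0,0,0],[0,0,0],[0,0,-2],[0,0,-3],[0,0,-3],[0,0,-1.4]],"jaw":[0,0,0.3,0.3,0.3,0.3,0.3,0.3]}'
python3 -m jog '{"turn":[[0,0,0],[0,0,0],[0,0,0],[0,0,0],[0,0,0],[0,0,0],[0,0,0],[0,0,0]],"travel":[[-2.5,-0.3,0],[-4.5,-0.4,0],[-4.5,-0.4,0],[-4.5,-0.4,0],[-4.5,-0.4,0],[-4.5,-0.4,0],[-3,-0.3,0],[-1.1,-0.1,0]],"jaw":[0.3,0.3,0.3,0.3,0.3,0.3,0.3,0.3]}'
python3 -m jog '{"turn":[[0,0,0],[0,0,0],[0,0,0]],"travel":[[0,0,0],[0,0,0],[0,0,0]],"jaw":[0.4,0.4,0.4]}'
python3 -c "
from h import *
st();ci=save('wrist','w2');np.save('w2.npy',ci,allow_pickle=True)"
```

```text
time_s: 8.6
ee_pos: [0.5952, 0.2719, 0.204]
orientation: [0.74, 0.673, 0.002, 0.0]
wrist_force: [1.1, 0.1, -0.1]
width: 0.654
time_s: 9.4
ee_pos: [0.5387, -0.0206, 0.2004]
orientation: [0.742, 0.67, -0.001, 0.0]
wrist_force: [1.1, -0.0, -0.2]
width: 0.652
time_s: 9.7
ee_pos: [0.5401, -0.0138, 0.2014]
orientation: [0.739, 0.674, 0.001, -0.0]
wrist_force: [-0.6, 0.9, -1.2]
width: 0.698
t 9.7 p [ 0.5401 -0.0138  0.2014] x [0.091 0.996 0.001] y [ 0.996 -0.091  0.   ] z [ 0.     0.001 -1.   ] w 0.698 F [-0.6  0.9 -1.2] q [ 0.49  0.36 -0.67  1.86  0.26  1.01 -0.38]
```

View pics/w2.png

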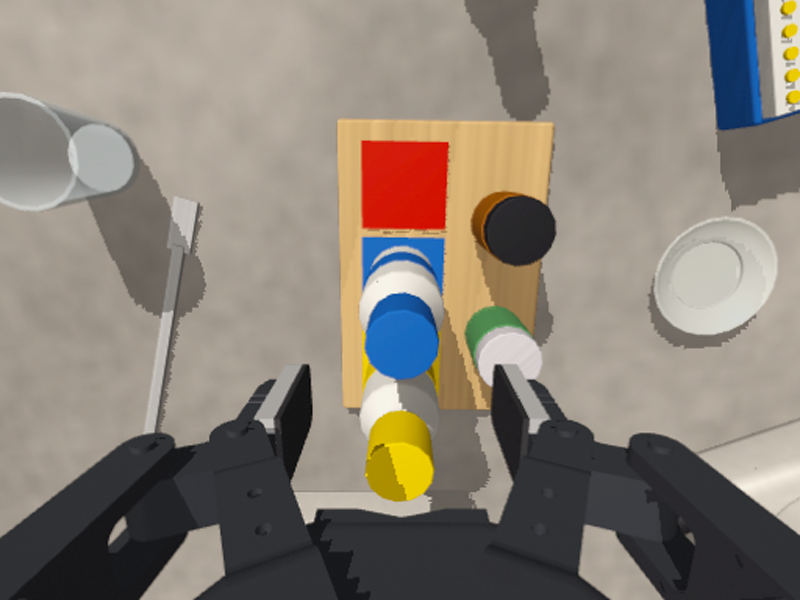

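The red pad is bare, with corners (361,140), (449,142), (446,230) and (361,229). The blue cap top is at (402,342), yellow at (400,470), the amber lid at (519,229), and the blue pad's near-left corners are at (361,238) and (445,238).

```bash
python3 - <<'E'
from h import *
np.set_printoptions(precision=4,suppress=True)
ci=np.load('w2.npy',allow_pickle=True).item()
f=lambda u,z:ray(ci,u,z,.64)
p=f([(361,140),(449,142),(446,230),(361,229)],.014); print(p,'redpad',p.mean(0))
print('blue edge',f([(361,238),(445,238)],.014)); print('caps',f([(402,342),(400,470)],.154)); print('A G',f([(519,229),(509,358)],.072))
E
```

```text
[[0.5197 0.0799]
 [0.5794 0.0732]
 [0.5735 0.0137]
 [0.5128 0.02  ]] redpad [0.5464 0.0467]
blue edge [[0.512  0.0136]
 [0.5724 0.0081]]
caps [[ 0.5387 -0.0162]
 [ 0.5318 -0.0814]]
A G [[ 0.6115  0.0176]
 [ 0.6034 -0.0641]]
```

```bash
python3 -m jog '{"turn":[[0,0,0],[0,0,0],[0,0,0],[0,0,0],[0,0,0],[0,0,0],[0,0,0]],"travel":[[-0.3,-0.1,0],[0,0,2.5],[0,0,2.5],[0,0,2.5],[0,0,1],[0,0,0],[0,0,0]],"jaw":[0.4,0.4,0.4,0.4,0.4,0.4,0.4]}' 40
python3 -m jog '{"turn":[[0,0,0],[0,0,0],[0,0,0],[0,0,0],[0,0,0],[0,0,0],[0,0,0],[0,0,0]],"travel":[[0,0,0],[0,0,0],[0,0,0],[0,0,0],[0,0,0],[0,0,0],[0,0,0],[0,0,0]],"jaw":[-1,-1,-1,-1,-1,-1,-1,-1]}'
python3 -m jog '{"turn":[[0,0,0],[0,0,0],[0,0,0],[0,0,0],[0,0,0]],"travel":[[0,0,-1],[0,0,-1.5],[0,0,-1.5],[0,0,0],[0,0,0]],"jaw":[-1,-1,-1,-1,-1]}'
```

```text
time_s: 10.45
ee_pos: [0.5393, -0.0187, 0.1171]
orientation: [0.74, 0.673, 0.001, 0.0]
wrist_force: [0.3, 0.6, 0.4]
width: 0.698
time_s: 11.25
ee_pos: [0.5395, -0.019, 0.1176]
orientation: [0.74, 0.673, 0.001, 0.001]
wrist_force: [-0.3, -0.8, 6.6]
width: 0.383
time_s: 11.75
ee_pos: [0.5387, -0.0193, 0.1569]
orientation: [0.74, 0.673, 0.0, 0.001]
wrist_force: [0.9, -0.5, -2.1]
width: 0.384
```

```bash
python3 -m jog '{"turn":[[0,0,0],[0,0,0],[0,0,0],[0,0,0],[0,0,0],[0,0,0],[0,0,0],[0,0,0]],"travel":[[2.5,-0.4,0],[4.5,-0.7,0],[4.5,-0.7,0],[4.5,-0.8,0],[4.5,-0.8,0],[4.5,-0.8,0],[3,-0.5,0],[1.1,-0.2,0]],"jaw":[-1,-1,-1,-1,-1,-1,-1,-1]}'
python3 -m jog '{"turn":[[0,0,0],[0,0,0],[0,0,0],[0,0,0],[0,0,0],[0,0,0],[0,0,0],[0,0,0]],"travel":[[0,0,0],[0,0,0],[0,0,1],[0,0,1.5],[0,0,1.5],[0,0,0.6],[0,0,0.2],[0,0,0]],"jaw":[-1,-1,-1,-1,-1,-1,-1,-1]}'
for i in 1 2 ; do python3 -m jog '{"turn":[[0,0,0],[0,0,0]],"travel":[[0,0,0.1],[0,0,0]],"jaw":[-1,-1]}' | egrep 'pos|force'; done
```

```text
time_s: 12.55
ee_pos: [0.5155, 0.2795, 0.1559]
orientation: [0.738, 0.675, 0.0, -0.001]
wrist_force: [0.3, 0.2, -1.9]
width: 0.386
time_s: 13.35
ee_pos: [0.5173, 0.2753, 0.1079]
orientation: [0.74, 0.673, -0.0, -0.0]
wrist_force: [-0.4, 0.4, -1.5]
width: 0.384
ee_pos: [0.5175, 0.2754, 0.1077]
wrist_force: [-1.8, -1.0, 2.8]
ee_pos: [0.5177, 0.2756, 0.1076]
wrist_force: [-2.6, -0.9, 8.8]
```

```bash
python3 -m jog '{"turn":[[0,0,0],[0,0,0],[0,0,0],[0,0,0],[0,0,0],[0,0,0],[0,0,0],[0,0,0]],"travel":[[0,0,-0.2],[0,0,0],[0,0,0],[0,0,0],[0,0,-2],[0,0,-3],[0,0,-3],[0,0,-1.4]],"jaw":[0,0,0.3,0.3,0.3,0.3,0.3,0.3]}'
python3 -m jog '{"turn":[[0,0,0],[0,0,0],[0,0,0],[0,0,0],[0,0,0],[0,0,0],[0,0,0],[0,0,0]],"travel":[[-3,0.4,0],[-4.8,0.7,0],[-4.8,0.7,0],[-4.8,0.7,0],[-4.8,0.7,0],[-4.8,0.7,0],[-4.5,0.6,0],[-4,0.3,0]],"jaw":[0.3,0.3,0.3,0.3,0.3,0.3,0.3,0.3]}'
python3 -m jog '{"turn":[[0,0,0],[0,0,0],[0,0,0],[0,0,0]],"travel":[[0,0,0],[0,0,0],[0,0,0],[0,0,0]],"jaw":[0.4,0.4,0.4,0.4]}'
```

```text
time_s: 14.55
ee_pos: [0.5183, 0.2762, 0.2048]
orientation: [0.74, 0.673, 0.002, 0.0]
wrist_force: [0.5, -0.2, -0.2]
width: 0.648
time_s: 15.35
ee_pos: [0.5309, -0.0856, 0.2016]
orientation: [0.741, 0.672, -0.0, -0.0]
wrist_force: [-0.0, 0.5, -0.1]
width: 0.65
time_s: 15.75
ee_pos: [0.5314, -0.0808, 0.2023]
orientation: [0.739, 0.674, 0.0, -0.0]
wrist_force: [0.7, -0.1, -0.4]
width: 0.699
```

```bash
python3 -m jog '{"turn":[[0,0,0],[0,0,0],[0,0,0],[0,0,0],[0,0,0],[0,0,0],[0,0,0]],"travel":[[-0.2,0,0],[0,0,2.5],[0,0,2.5],[0,0,2.5],[0,0,1],[0,0,0.1],[0,0,0]],"jaw":[0.4,0.4,0.4,0.4,0.4,0.4,0.4]}' 40
python3 -m jog '{"turn":[[0,0,0],[0,0,0],[0,0,0],[0,0,0],[0,0,0],[0,0,0],[0,0,0],[0,0,0]],"travel":[[0,0,0],[0,0,0],[0,0,0],[0,0,0],[0,0,0],[0,0,0],[0,0,0],[0,0,0]],"jaw":[-1,-1,-1,-1,-1,-1,-1,-1]}'
python3 -m jog '{"turn":[[0,0,0],[0,0,0],[0,0,0],[0,0,0],[0,0,0]],"travel":[[0,0,-1],[0,0,-1.5],[0,0,-1.5],[0,0,0],[0,0,0]],"jaw":[-1,-1,-1,-1,-1]}'
```

```text
time_s: 16.45
ee_pos: [0.5319, -0.0844, 0.117]
orientation: [0.74, 0.673, 0.0, 0.0]
wrist_force: [-0.5, -0.3, 1.1]
width: 0.7
time_s: 17.25
ee_pos: [0.5323, -0.0848, 0.1176]
orientation: [0.74, 0.673, 0.001, 0.001]
wrist_force: [-0.4, -1.1, 5.8]
width: 0.384
time_s: 17.75
ee_pos: [0.5314, -0.0849, 0.1569]
orientation: [0.74, 0.673, 0.0, 0.001]
wrist_force: [-0.7, 0.2, -2.3]
width: 0.386
```

```bash
python3 -m jog '{"turn":[[0,0,0],[0,0,0],[0,0,0],[0,0,0],[0,0,0],[0,0,0],[0,0,0],[0,0,0]],"travel":[[2.5,0,0],[4.5,-0.5,0],[4.8,-1.5,0],[4.8,-2,0],[4.8,-2,0],[4.8,-2,0],[4.2,-2,0],[3,-1.6,0]],"jaw":[-1,-1,-1,-1,-1,-1,-1,-1]}'
python3 -m jog '{"turn":[[0,0,0],[0,0,0],[0,0,0],[0,0,0],[0,0,0],[0,0,0],[0,0,0],[0,0,0]],"travel":[[1.9,-0.9,0],[0,0,0],[0,0,1],[0,0,1.5],[0,0,1.5],[0,0,0.6],[0,0,0.2],[0,0,0]],"jaw":[-1,-1,-1,-1,-1,-1,-1,-1]}'
for i in 1 2 ; do python3 -m jog '{"turn":[[0,0,0],[0,0,0]],"travel":[[0,0,0.1],[0,0,0]],"jaw":[-1,-1]}' | egrep 'pos|force'; done
```

```text
time_s: 18.55
ee_pos: [0.4474, 0.2558, 0.156]
orientation: [0.739, 0.674, -0.0, -0.001]
wrist_force: [-0.4, -0.6, -1.2]
width: 0.381
time_s: 19.35
ee_pos: [0.4422, 0.272, 0.1078]
orientation: [0.74, 0.672, -0.0, 0.0]
wrist_force: [0.0, 0.2, -1.5]
width: 0.382
ee_pos: [0.4425, 0.2724, 0.1076]
wrist_force: [-0.5, -0.9, 4.6]
ee_pos: [0.4426, 0.2728, 0.1076]
wrist_force: [-3.7, -2.0, 12.3]
```

```bash
python3 -m jog '{"turn":[[0,0,0],[0,0,0],[0,0,0],[0,0,0],[0,0,0],[0,0,0],[0,0,0],[0,0,0]],"travel":[[0,0,-0.2],[0,0,0],[0,0,0],[0,0,0],[0,0,-2],[0,0,-3],[0,0,-3],[0,0,-1.4]],"jaw":[0,0,0.3,0.3,0.3,0.3,0.3,0.3]}'
python3 -m jog '{"turn":[[0,0,0],[0,0,0],[0,0,0],[0,0,0],[0,0,0],[0,0,0],[0,0,0],[0,0,0]],"travel":[[-2.5,2,0],[-3.5,3,0],[-3.5,3,0],[-3.5,3,0],[-3.5,3,0],[-3.5,2.5,0],[-2.4,1.8,0],[-1.5,1,0]],"jaw":[0.6,0.6,0.6,0.6,0.6,0.6,0.6,0.6]}'
python3 -m jog '{"turn":[[0,0,0],[0,0,0],[0,0,0],[0,0,0]],"travel":[[0,0,0],[0,0,0],[0,0,0],[0,0,0]],"jaw":[0.7,0.7,0.7,0.7]}'
python3 -c "
from h import *
st();ci=save('wrist','w3');np.save('w3.npy',ci,allow_pickle=True);save('top','t3')"
```

```text
time_s: 20.55
ee_pos: [0.4431, 0.2735, 0.2045]
orientation: [0.74, 0.673, 0.002, 0.0]
wrist_force: [0.8, 0.8, 0.4]
width: 0.649
time_s: 21.35
ee_pos: [0.6124, 0.0128, 0.201]
orientation: [0.741, 0.671, -0.001, -0.0]
wrist_force: [-0.3, 0.2, 0.2]
width: 0.8
time_s: 21.75
ee_pos: [0.6109, 0.0185, 0.2026]
orientation: [0.739, 0.674, 0.0, -0.0]
wrist_force: [0.2, 0.7, -0.2]
width: 0.851
t 21.75 p [0.6109 0.0185 0.2026] x [0.092 0.996 0.   ] y [ 0.996 -0.092  0.   ] z [ 0.  0. -1.] w 0.851 F [ 0.2  0.7 -0.2] q [ 0.36  0.46 -0.62  1.7   0.3   1.08 -0.45]
```

View pics/w3.png

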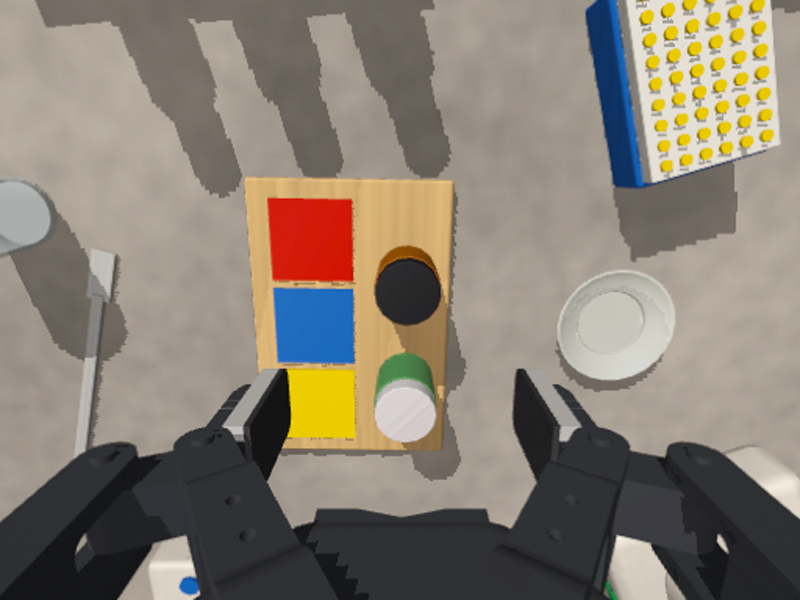

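View pics/t3.png

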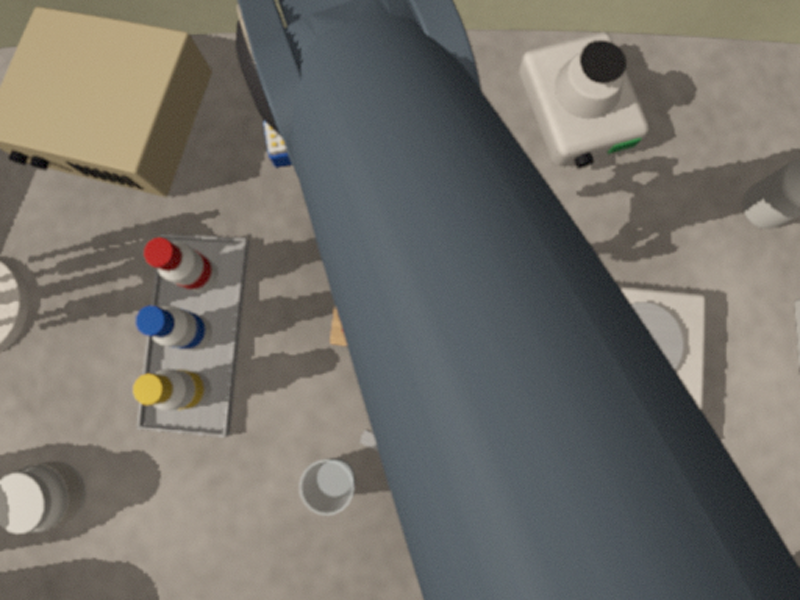

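The bottles stand upright in the tray, with caps at (162,253), (154,321) and (152,389) in the top view. In the wrist view the pads are clear: red corners (268,199)–(354,281), blue (274,289)–(355,363), and yellow's right edge (355,370)–(355,439). The amber lid is at (408,291).

```bash
python3 - <<'E'
from h import *
np.set_printoptions(precision=4,suppress=True)
ci=np.load('w3.npy',allow_pickle=True).item()
f=lambda u,z:ray(ci,u,z,.64)
print('redpad',f([(268,199),(352,199),(354,281),(273,282)],.014).mean(0),'blue',f([(274,289),(354,290),(355,363),(278,362)],.014).mean(0))
y=f([(355,370),(355,439)],.014);print('yellow edge',y,'yc',y.mean(0)-.03*np.array([.995,-.095]))
print('A G',f([(408,291),(406,411)],.072))
c=camera_info('top');print('tray caps',ray(c,[(162,253),(154,321),(152,389)],.144,.64))
E
```

```text
redpad [0.5468 0.0465] blue [ 0.54   -0.0187]
yellow edge [[ 0.566  -0.0571]
 [ 0.5587 -0.1182]] yc [ 0.5325 -0.0848]
A G [[ 0.6136  0.0177]
 [ 0.6051 -0.0643]]
tray caps [[0.5938 0.2665]
 [0.5173 0.2698]
 [0.4433 0.267 ]]
```

```bash
python3 -m jog '{"turn":[[0,0,0],[0,0,0],[0,0,0],[0,0,0],[0,0,0],[0,0,0],[0,0,0],[0,0,0]],"travel":[[-0.1,0.2,0],[0,0,3],[0,0,3],[0,0,3],[0,0,3],[0,0,3],[0,0,2],[0,0,0.7]],"jaw":[0.7,0.7,0.7,0.7,0.7,0.7,0.7,0.7]}' 30
python3 -m jog '{"turn":[[0,0,0],[0,0,0],[0,0,0],[0,0,0],[0,0,0],[0,0,0],[0,0,0],[0,0,0]],"travel":[[0,0,0],[0,0,0],[0,0,0],[0,0,0],[0,0,0],[0,0,0],[0,0,0],[0,0,0]],"jaw":[0.3,0.1,0,-1,-1,-1,-1,-1]}'
python3 -m jog '{"turn":[[0,0,0],[0,0,0],[0,0,0],[0,0,0],[0,0,0],[0,0,0],[0,0,0]],"travel":[[0,0,-1],[0,0,-2],[0,0,-2],[0,0,-3],[0,0,-2],[0,0,0],[0,0,0]],"jaw":[-1,-1,-1,-1,-1,-1,-1]}'
```

```text
time_s: 22.65
ee_pos: [0.6121, 0.0149, 0.023]
orientation: [0.74, 0.673, -0.002, -0.001]
wrist_force: [-0.3, -1.0, -0.6]
width: 0.853
time_s: 23.45
ee_pos: [0.6146, 0.0153, 0.0268]
orientation: [0.74, 0.673, 0.001, 0.001]
wrist_force: [-0.8, -0.3, 7.1]
width: 0.502
time_s: 24.15
ee_pos: [0.6132, 0.0148, 0.1254]
orientation: [0.74, 0.673, -0.0, 0.0]
wrist_force: [0.6, -0.4, -0.3]
width: 0.504
```

```bash
python3 -m jog '{"turn":[[0,0,0],[0,0,0],[0,0,0],[0,0,0],[0,0,0],[0,0,0],[0,0,0],[0,0,0]],"travel":[[-2.5,-0.5,0],[-4.5,-1,0],[-4.8,-1.2,0],[-4.8,-1.2,0],[-4.8,-1.2,0],[-4.8,-1.2,0],[-3.5,-1,0],[-1.8,-0.6,0]],"jaw":[-1,-1,-1,-1,-1,-1,-1,-1]}'
python3 -m jog '{"turn":[[0,0,0],[0,0,0],[0,0,0],[0,0,0],[0,0,0],[0,0,0],[0,0,0]],"travel":[[0,0,0],[0,0,0],[0,0,1],[0,0,1.5],[0,0,1],[0,0,0.5],[0,0,0]],"jaw":[-1,-1,-1,-1,-1,-1,-1]}'
python3 -c "
from h import *
st();ci=save('wrist','w4');np.save('w4.npy',ci,allow_pickle=True);save('side','s4',(100,180,200,150))"
```

```text
time_s: 24.95
ee_pos: [0.5015, -0.2953, 0.1233]
orientation: [0.742, 0.67, -0.002, -0.001]
wrist_force: [0.8, 0.2, -0.5]
width: 0.509
time_s: 25.65
ee_pos: [0.5044, -0.2902, 0.084]
orientation: [0.74, 0.673, -0.0, -0.001]
wrist_force: [0.1, 0.0, 0.2]
width: 0.508
t 25.65 p [ 0.5044 -0.2902  0.084 ] x [0.094 0.996 0.001] y [ 0.996 -0.094 -0.002] z [-0.002  0.001 -1.   ] w 0.508 F [0.1 0.  0.2] q [ 0.85  0.55 -0.54  1.87  0.37  0.83  0.03]
```

View pics/s4.png

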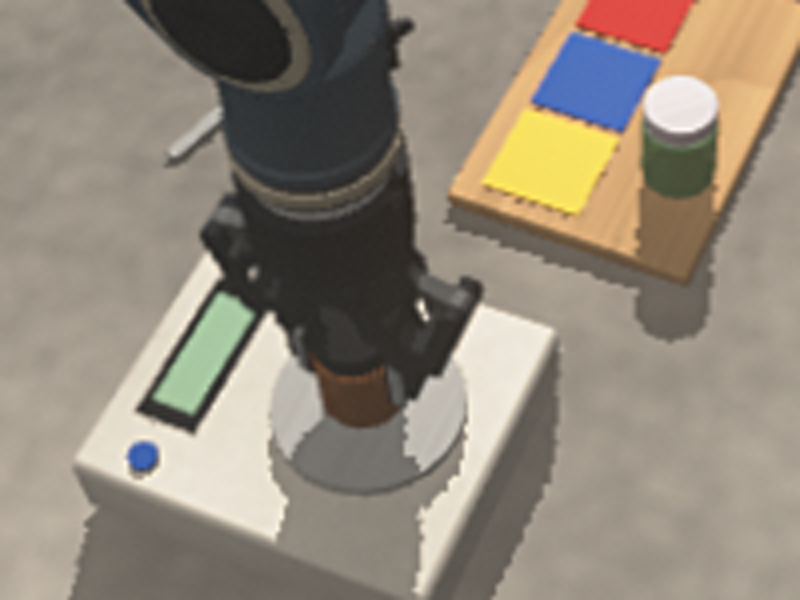

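View pics/w4.png

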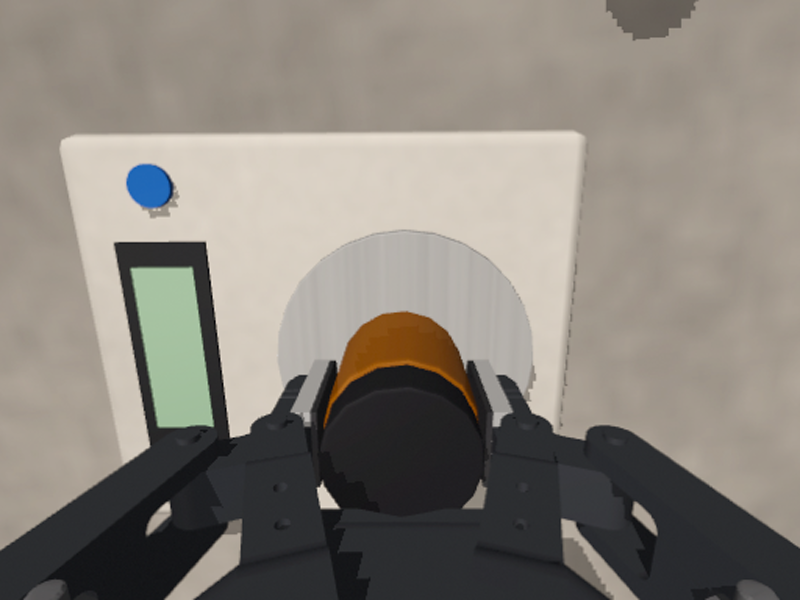

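The jar hangs upright over the pan. In the wrist view the pan rim passes (404,230), (279,355), (533,355), (320,268) and (490,268), and the jar's bottom edge is at (403,312). I'll work out the offset.

```bash
python3 - <<'E'
from h import *
from scipy.optimize import least_squares
np.set_printoptions(precision=4,suppress=True)
ci=np.load('w4.npy',allow_pickle=True).item()
p=ray(ci,[(404,230),(279,355),(533,355),(303,288),(508,288)],.062,.64)
print(p, least_squares(lambda c:np.hypot(*(p-c).T)-.05,[.5,-.29]).x)
j=ray(ci,[(403,312)],.0695,.64);print('jar front',j,'centre',j-.022*np.array([.095,.995]))
E
```

```text
[[ 0.5086 -0.2407]
 [ 0.456  -0.284 ]
 [ 0.5537 -0.2932]
 [ 0.4693 -0.2585]
 [ 0.545  -0.2656]] [ 0.5044 -0.2923]
jar front [[ 0.5056 -0.2689]] centre [[ 0.5035 -0.2908]]
```

Centred within about 2 mm. Lowering to contact.

```bash
python3 -m jog '{"turn":[[0,0,0],[0,0,0],[0,0,0],[0,0,0]],"travel":[[-0.1,0,0.3],[0,0,0.3],[0,0,0],[0,0,0]],"jaw":[-1,-1,-1,-1]}'
for i in 1 2 3; do python3 -m jog '{"turn":[[0,0,0],[0,0,0]],"travel":[[0,0,0.1],[0,0,0]],"jaw":[-1,-1]}' | egrep 'pos|force'; done
```

```text
time_s: 26.15
ee_pos: [0.5048, -0.292, 0.0794]
orientation: [0.74, 0.673, -0.0, 0.0]
wrist_force: [-0.3, -0.1, -0.4]
width: 0.506
ee_pos: [0.5048, -0.292, 0.0783]
wrist_force: [1.2, 0.7, -0.1]
ee_pos: [0.5048, -0.2919, 0.0772]
wrist_force: [0.1, -0.1, -0.3]
ee_pos: [0.5049, -0.292, 0.0768]
wrist_force: [-2.0, 0.2, 4.2]
```

```bash
python3 -m jog '{"turn":[[0,0,0],[0,0,0],[0,0,0],[0,0,0],[0,0,0],[0,0,0],[0,0,0],[0,0,0]],"travel":[[0,0,-0.1],[0,0,0],[0,0,0],[0,0,0],[0,0,0],[0,0,-1.5],[0,0,-3],[0,0,-3]],"jaw":[0.3,0.3,0.6,0.6,0.6,0.6,0.6,0.6]}'
python3 -m jog '{"turn":[[0,0,0],[0,0,0],[0,0,0],[0,0,0],[0,0,0],[0,0,0],[0,0,0]],"travel":[[0,0,-3],[0,0,-1.8],[2,-0.4,0],[4,-0.8,0],[4,-0.8,0],[4,-0.8,0],[4,-0.8,0]],"jaw":[0.6,0.6,0.6,0.3,0.3,0.3,0.3]}'
python3 -m jog '{"turn":[[0,0,0],[0,0,0],[0,0,0],[0,0,0],[0,0,0],[0,0,0],[0,0,0],[0,0,0]],"travel":[[4.8,-1,0],[4.8,-1,0],[4.8,-1,0],[4.8,-1,0],[4.8,-1,0],[4.8,-1,0],[4.8,-1,0],[4,-0.9,0]],"jaw":[0.3,0.3,0.3,0.3,0.3,0.3,0.3,0.3]}'
python3 -m jog '{"turn":[[0,0,0],[0,0,0],[0,0,0],[0,0,0]],"travel":[[0,0,0],[0,0,0],[0,0,0],[0,0,0]],"jaw":[0.3,0.3,0.3,0.3]}'
python3 -c "
from h import *
st();ci=save('wrist','w5');save('side','s5')"
```

```text
time_s: 27.55
ee_pos: [0.5048, -0.2917, 0.1538]
orientation: [0.74, 0.673, 0.0, -0.0]
wrist_force: [-0.0, -0.7, -1.0]
width: 0.803
time_s: 28.25
ee_pos: [0.4847, -0.1064, 0.2]
orientation: [0.74, 0.673, -0.0, -0.0]
wrist_force: [1.0, 0.7, 0.1]
width: 0.651
time_s: 29.05
ee_pos: [0.4406, 0.2756, 0.2001]
orientation: [0.739, 0.674, -0.0, -0.0]
wrist_force: [1.5, -0.1, -0.2]
width: 0.649
time_s: 29.45
ee_pos: [0.4433, 0.2708, 0.2]
orientation: [0.741, 0.672, -0.001, 0.0]
wrist_force: [0.2, 0.1, 0.1]
width: 0.646
t 29.45 p [0.4433 0.2708 0.2   ] x [ 0.097  0.995 -0.001] y [ 0.995 -0.097 -0.   ] z [-0.    -0.001 -1.   ] w 0.646 F [0.2 0.1 0.1] q [ 0.04  0.36 -0.83  1.9   0.31  1.02 -1.02]
```

View pics/s5.png

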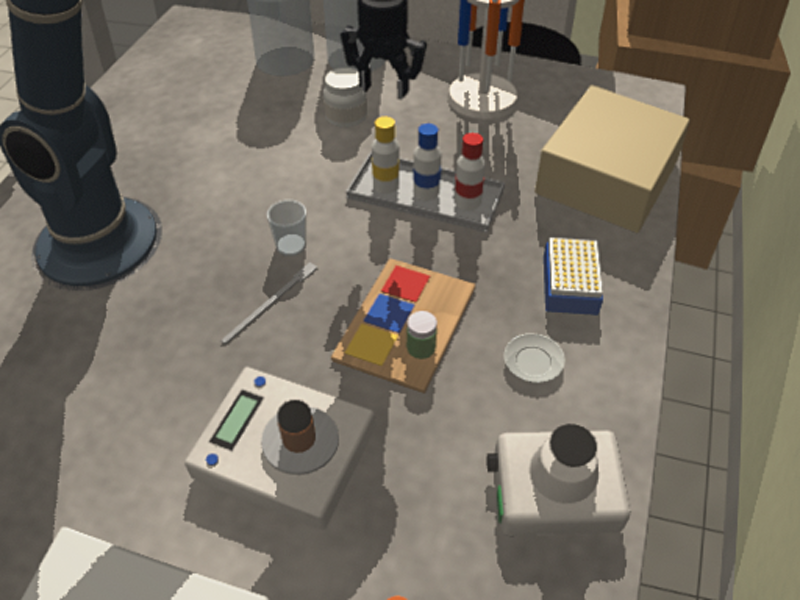

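The jar stands upright mid-pan at (298,430), and all three bottles are upright in the tray. Next I return yellow.

```bash
python3 -m jog '{"turn":[[0,0,0],[0,0,0],[0,0,0],[0,0,0],[0,0,0],[0,0,0],[0,0,0]],"travel":[[0.1,0,0],[0,0,2.5],[0,0,2.5],[0,0,2.5],[0,0,1.5],[0,0,0.2],[0,0,0]],"jaw":[0.3,0.3,0.3,0.3,0.3,0.3,0.3]}' 40
python3 -m jog '{"turn":[[0,0,0],[0,0,0],[0,0,0],[0,0,0],[0,0,0],[0,0,0],[0,0,0]],"travel":[[0,0,0],[0,0,0],[0,0,0],[0,0,0],[0,0,0],[0,0,0],[0,0,0]],"jaw":[-1,-1,-1,-1,-1,-1,-1]}'
python3 -m jog '{"turn":[[0,0,0],[0,0,0],[0,0,0],[0,0,0],[0,0,0]],"travel":[[0,0,-1],[0,0,-2],[0,0,-2],[0,0,0],[0,0,0]],"jaw":[-1,-1,-1,-1,-1]}'
```

```text
time_s: 30.25
ee_pos: [0.4435, 0.2737, 0.1085]
orientation: [0.74, 0.673, 0.0, -0.0]
wrist_force: [0.4, 0.4, 0.9]
width: 0.651
time_s: 30.95
ee_pos: [0.4439, 0.2742, 0.1096]
orientation: [0.74, 0.673, 0.001, 0.0]
wrist_force: [-1.1, -1.2, 5.7]
width: 0.386
time_s: 31.45
ee_pos: [0.4433, 0.273, 0.1582]
orientation: [0.74, 0.673, 0.0, 0.0]
wrist_force: [-0.5, -0.1, -2.8]
width: 0.384
```

```bash
python3 -m jog '{"turn":[[0,0,0],[0,0,0],[0,0,0],[0,0,0],[0,0,0],[0,0,0],[0,0,0],[0,0,0]],"travel":[[-2.5,0,0],[-4.5,0.5,0],[-4.7,1.5,0],[-4.7,2.2,0],[-4.7,2.2,0],[-4.7,2.2,0],[-4,2,0],[-3,1,0]],"jaw":[-1,-1,-1,-1,-1,-1,-1,-1]}'
python3 -m jog '{"turn":[[0,0,0],[0,0,0],[0,0,0],[0,0,0],[0,0,0],[0,0,0],[0,0,0],[0,0,0]],"travel":[[-2,0.7,0],[0,0,0],[0,0,0],[0,0,1],[0,0,1.5],[0,0,0.8],[0,0,0],[0,0,0]],"jaw":[-1,-1,-1,-1,-1,-1,-1,-1]}'
```

```text
time_s: 32.25
ee_pos: [0.5258, -0.0628, 0.1568]
orientation: [0.741, 0.671, -0.001, -0.0]
wrist_force: [0.4, 1.4, -3.1]
width: 0.386
time_s: 33.05
ee_pos: [0.5306, -0.0788, 0.1249]
orientation: [0.74, 0.673, -0.0, -0.0]
wrist_force: [-0.0, 0.4, -1.6]
width: 0.385
```

```bash
python3 -m jog '{"turn":[[0,0,0],[0,0,0],[0,0,0],[0,0,0]],"travel":[[-0.6,0.2,0],[0,0,0],[0,0,0.4],[0,0,0]],"jaw":[-1,-1,-1,-1]}'
for i in 1 2 3 4; do python3 -m jog '{"turn":[[0,0,0],[0,0,0]],"travel":[[0,0,0.1],[0,0,0]],"jaw":[-1,-1]}' | egrep 'pos|force'; done
```

```text
time_s: 33.45
ee_pos: [0.5318, -0.0856, 0.121]
orientation: [0.74, 0.673, -0.0, -0.0]
wrist_force: [0.0, -0.1, -1.8]
width: 0.382
ee_pos: [0.5321, -0.0854, 0.1202]
wrist_force: [0.5, -0.3, -1.6]
ee_pos: [0.5324, -0.0854, 0.1197]
wrist_force: [-0.3, -0.6, 0.9]
ee_pos: [0.5325, -0.0854, 0.1196]
wrist_force: [-3.0, 0.0, 8.3]
ee_pos: [0.5327, -0.0853, 0.1196]
wrist_force: [-4.4, 0.3, 15.3]
```

```bash
python3 -m jog '{"turn":[[0,0,0],[0,0,0],[0,0,0],[0,0,0],[0,0,0],[0,0,0],[0,0,0],[0,0,0]],"travel":[[0,0,-0.2],[0,0,0],[0,0,0],[0,0,0],[0,0,-2],[0,0,-3],[0,0,-3],[0,0,0]],"jaw":[0,0,0.3,0.3,0.3,0.3,0.3,0.3]}'
python3 -m jog '{"turn":[[0,0,0],[0,0,0],[0,0,0],[0,0,0],[0,0,0],[0,0,0],[0,0,0],[0,0,0]],"travel":[[3,-0.4,0],[4.8,-0.7,0],[4.8,-0.7,0],[4.8,-0.7,0],[4.8,-0.7,0],[4.8,-0.7,0],[4.8,-0.6,0],[4,-0.4,0]],"jaw":[0.3,0.3,0.3,0.3,0.3,0.3,0.3,0.3]}'
python3 -m jog '{"turn":[[0,0,0],[0,0,0],[0,0,0],[0,0,0]],"travel":[[0,0,0],[0,0,0],[0,0,0],[0,0,0]],"jaw":[0.3,0.3,0.3,0.3]}'
```

```text
time_s: 35.05
ee_pos: [0.5348, -0.0852, 0.2031]
orientation: [0.74, 0.673, 0.002, 0.003]
wrist_force: [0.1, 1.0, -0.5]
width: 0.653
time_s: 35.85
ee_pos: [0.5163, 0.2782, 0.1984]
orientation: [0.739, 0.673, -0.0, -0.0]
wrist_force: [0.9, 0.4, -0.6]
width: 0.648
time_s: 36.25
ee_pos: [0.5179, 0.2735, 0.1988]
orientation: [0.741, 0.672, -0.001, 0.0]
wrist_force: [0.1, -0.3, -0.0]
width: 0.655
```

```bash
python3 -m jog '{"turn":[[0,0,0],[0,0,0],[0,0,0],[0,0,0],[0,0,0],[0,0,0],[0,0,0]],"travel":[[0.1,0,0],[0,0,2.5],[0,0,2.5],[0,0,2.5],[0,0,1.5],[0,0,0.1],[0,0,0]],"jaw":[0.3,0.3,0.3,0.3,0.3,0.3,0.3]}' 40
python3 -m jog '{"turn":[[0,0,0],[0,0,0],[0,0,0],[0,0,0],[0,0,0],[0,0,0],[0,0,0]],"travel":[[0,0,0],[0,0,0],[0,0,0],[0,0,0],[0,0,0],[0,0,0],[0,0,0]],"jaw":[-1,-1,-1,-1,-1,-1,-1]}'
python3 -m jog '{"turn":[[0,0,0],[0,0,0],[0,0,0],[0,0,0],[0,0,0]],"travel":[[0,0,-1],[0,0,-2],[0,0,-2],[0,0,0],[0,0,0]],"jaw":[-1,-1,-1,-1,-1]}'
```

```text
time_s: 36.95
ee_pos: [0.5179, 0.2766, 0.1088]
orientation: [0.74, 0.673, 0.0, -0.0]
wrist_force: [0.5, 0.3, 0.2]
width: 0.646
time_s: 37.65
ee_pos: [0.5183, 0.2773, 0.1098]
orientation: [0.74, 0.673, 0.001, 0.0]
wrist_force: [-0.1, -0.6, 6.7]
width: 0.385
time_s: 38.15
ee_pos: [0.5173, 0.2762, 0.1581]
orientation: [0.74, 0.673, -0.0, 0.0]
wrist_force: [0.4, 0.0, -1.8]
width: 0.386
```

```bash
python3 -m jog '{"turn":[[0,0,0],[0,0,0],[0,0,0],[0,0,0],[0,0,0],[0,0,0],[0,0,0],[0,0,0]],"travel":[[-2.5,0.4,0],[-4.5,0.8,0],[-4.5,0.8,0],[-4.5,0.8,0],[-4.5,0.8,0],[-4.5,0.8,0],[-3,0.5,0],[-1.3,0.2,0]],"jaw":[-1,-1,-1,-1,-1,-1,-1,-1]}'
python3 -m jog '{"turn":[[0,0,0],[0,0,0],[0,0,0],[0,0,0],[0,0,0],[0,0,0],[0,0,0],[0,0,0]],"travel":[[0,0,0],[0,0,0],[0,0,0],[0,0,1],[0,0,1.5],[0,0,0.8],[0,0,0],[0,0,0]],"jaw":[-1,-1,-1,-1,-1,-1,-1,-1]}'
```

```text
time_s: 38.95
ee_pos: [0.5394, -0.0246, 0.1566]
orientation: [0.742, 0.67, -0.002, -0.001]
wrist_force: [-0.1, 0.5, -0.2]
width: 0.383
time_s: 39.75
ee_pos: [0.5403, -0.0197, 0.1249]
orientation: [0.74, 0.673, -0.0, -0.0]
wrist_force: [0.1, 0.1, -2.2]
width: 0.386
```

```bash
python3 -m jog '{"turn":[[0,0,0],[0,0,0],[0,0,0],[0,0,0]],"travel":[[0,0,0],[0,0,0],[0,0,0.4],[0,0,0]],"jaw":[-1,-1,-1,-1]}'
for i in 1 2 3; do python3 -m jog '{"turn":[[0,0,0],[0,0,0]],"travel":[[0,0,0.1],[0,0,0]],"jaw":[-1,-1]}' | egrep 'pos|force'; done
```

```text
time_s: 40.15
ee_pos: [0.5402, -0.0201, 0.121]
orientation: [0.74, 0.673, -0.0, -0.0]
wrist_force: [0.4, -0.4, -2.4]
width: 0.387
ee_pos: [0.5404, -0.02, 0.1202]
wrist_force: [-0.5, -0.4, -0.9]
ee_pos: [0.5406, -0.0199, 0.1198]
wrist_force: [-1.3, 0.4, 3.1]
ee_pos: [0.5408, -0.0198, 0.1198]
wrist_force: [-3.8, -0.9, 10.8]
```

```bash
python3 -m jog '{"turn":[[0,0,0],[0,0,0],[0,0,0],[0,0,0],[0,0,0],[0,0,0],[0,0,0],[0,0,0]],"travel":[[0,0,-0.2],[0,0,0],[0,0,0],[0,0,0],[0,0,-2],[0,0,-3],[0,0,-3],[0,0,0]],"jaw":[0,0,0.3,0.3,0.3,0.3,0.3,0.3]}'
python3 -m jog '{"turn":[[0,0,0],[0,0,0],[0,0,0],[0,0,0],[0,0,0],[0,0,0],[0,0,0],[0,0,0]],"travel":[[2.5,0.2,0],[4.5,0.4,0],[4.6,0.4,0],[4.6,0.4,0],[4.6,0.4,0],[4.5,0.4,0],[3,0.3,0],[1.2,0.1,0]],"jaw":[0.3,0.3,0.3,0.3,0.3,0.3,0.3,0.3]}'
python3 -m jog '{"turn":[[0,0,0],[0,0,0],[0,0,0],[0,0,0]],"travel":[[0,0,0],[0,0,0],[0,0,0],[0,0,0]],"jaw":[0.3,0.3,0.3,0.3]}'
```

```text
time_s: 41.55
ee_pos: [0.5431, -0.0193, 0.2041]
orientation: [0.74, 0.673, 0.003, 0.003]
wrist_force: [-0.0, -0.2, -0.5]
width: 0.651
time_s: 42.35
ee_pos: [0.5932, 0.2754, 0.1993]
orientation: [0.738, 0.675, 0.0, -0.001]
wrist_force: [0.2, -1.1, -0.4]
width: 0.646
time_s: 42.75
ee_pos: [0.5948, 0.2691, 0.2003]
orientation: [0.741, 0.672, -0.0, 0.001]
wrist_force: [0.0, -0.9, -0.1]
width: 0.649
```

```bash
python3 -m jog '{"turn":[[0,0,0],[0,0,0],[0,0,0],[0,0,0],[0,0,0],[0,0,0],[0,0,0]],"travel":[[0.1,0,0],[0,0,2.5],[0,0,2.5],[0,0,2.5],[0,0,1.5],[0,0,0.2],[0,0,0]],"jaw":[0.3,0.3,0.3,0.3,0.3,0.3,0.3]}' 40
python3 -m jog '{"turn":[[0,0,0],[0,0,0],[0,0,0],[0,0,0],[0,0,0],[0,0,0],[0,0,0]],"travel":[[0,0,0],[0,0,0],[0,0,0],[0,0,0],[0,0,0],[0,0,0],[0,0,0]],"jaw":[-1,-1,-1,-1,-1,-1,-1]}'
python3 -m jog '{"turn":[[0,0,0],[0,0,0],[0,0,0],[0,0,0],[0,0,0]],"travel":[[0,0,-1],[0,0,-2],[0,0,-2],[0,0,0],[0,0,0]],"jaw":[-1,-1,-1,-1,-1]}'
```

```text
time_s: 43.45
ee_pos: [0.5947, 0.2723, 0.1087]
orientation: [0.74, 0.673, 0.0, -0.0]
wrist_force: [-0.5, 0.3, 0.3]
width: 0.649
time_s: 44.15
ee_pos: [0.5954, 0.2729, 0.11]
orientation: [0.74, 0.673, 0.001, 0.0]
wrist_force: [-0.2, 0.2, 5.3]
width: 0.384
time_s: 44.65
ee_pos: [0.5941, 0.2718, 0.1579]
orientation: [0.74, 0.673, -0.0, 0.0]
wrist_force: [0.4, -1.1, -2.7]
width: 0.38
```

```bash
python3 -m jog '{"turn":[[0,0,0],[0,0,0],[0,0,0],[0,0,0],[0,0,0],[0,0,0],[0,0,0],[0,0,0]],"travel":[[-2,-0.3,0],[-3.5,-0.4,0],[-3.5,-0.4,0],[-3.5,-0.4,0],[-3.5,-0.4,0],[-3.5,-0.3,0],[-2.3,-0.2,0],[-1.2,-0.1,0]],"jaw":[-1,-1,-1,-1,-1,-1,-1,-1]}'
python3 -m jog '{"turn":[[0,0,0],[0,0,0],[0,0,0],[0,0,0],[0,0,0],[0,0,0],[0,0,0],[0,0,0]],"travel":[[0,0,0],[0,0,0],[0,0,0],[0,0,1],[0,0,1.5],[0,0,0.8],[0,0,0],[0,0,0]],"jaw":[-1,-1,-1,-1,-1,-1,-1,-1]}'
```

```text
time_s: 45.45
ee_pos: [0.5463, 0.0423, 0.1567]
orientation: [0.741, 0.671, -0.002, -0.0]
wrist_force: [0.2, -0.5, -2.1]
width: 0.384
time_s: 46.25
ee_pos: [0.5476, 0.0459, 0.1249]
orientation: [0.74, 0.673, -0.0, -0.0]
wrist_force: [0.2, 0.4, -2.0]
width: 0.386
```

```bash
python3 -m jog '{"turn":[[0,0,0],[0,0,0],[0,0,0],[0,0,0]],"travel":[[0,-0.1,0],[0,0,0],[0,0,0.4],[0,0,0]],"jaw":[-1,-1,-1,-1]}'
for i in 1 2 3; do python3 -m jog '{"turn":[[0,0,0],[0,0,0]],"travel":[[0,0,0.1],[0,0,0]],"jaw":[-1,-1]}' | egrep 'pos|force'; done
python3 -m jog '{"turn":[[0,0,0],[0,0,0],[0,0,0],[0,0,0],[0,0,0],[0,0,0],[0,0,0],[0,0,0]],"travel":[[0,0,-0.2],[0,0,0],[0,0,0],[0,0,0],[0,0,-2],[0,0,-3],[0,0,-3],[0,0,0]],"jaw":[0,0,0.3,0.3,0.3,0.3,0.3,0.3]}'
python3 -m jog '{"turn":[[0,0,0],[0,0,0],[0,0,0],[0,0,0],[0,0,0],[0,0,0],[0,0,0],[0,0,0]],"travel":[[3,0,-2],[4.5,0,0],[4.5,0,0],[4.5,0,0],[4.5,0,0],[4,0,0],[2,0,0],[0,0,0]],"jaw":[0.3,0.3,0.3,0.3,0.3,0.3,0.3,0.3]}'
python3 -c "
from h import *
st();save('top','t6',(120,110,360,270));save('side','s6',(100,100,240,180))"
```

```text
time_s: 46.65
ee_pos: [0.5465, 0.0455, 0.121]
orientation: [0.74, 0.673, -0.0, -0.0]
wrist_force: [0.7, -0.6, -2.3]
width: 0.384
ee_pos: [0.5466, 0.0457, 0.1202]
wrist_force: [-0.6, -0.7, -1.8]
ee_pos: [0.5469, 0.0458, 0.12]
wrist_force: [-0.8, -0.9, 3.1]
ee_pos: [0.5471, 0.046, 0.1199]
wrist_force: [-3.8, -1.9, 11.1]
time_s: 48.05
ee_pos: [0.5492, 0.0467, 0.2042]
orientation: [0.74, 0.673, 0.003, 0.002]
wrist_force: [1.0, 0.1, 0.0]
width: 0.648
time_s: 48.85
ee_pos: [0.5706, 0.3187, 0.2192]
orientation: [0.738, 0.675, -0.0, -0.001]
wrist_force: [-0.8, 0.5, -0.4]
width: 0.645
t 48.85 p [0.5706 0.3187 0.2192] x [0.089 0.996 0.002] y [ 0.996 -0.089 -0.002] z [-0.002  0.002 -1.   ] w 0.645 F [-0.8  0.5 -0.4] q [-0.04  0.57 -0.79  1.57  0.42  1.19 -1.  ]
```

View pics/t6.png

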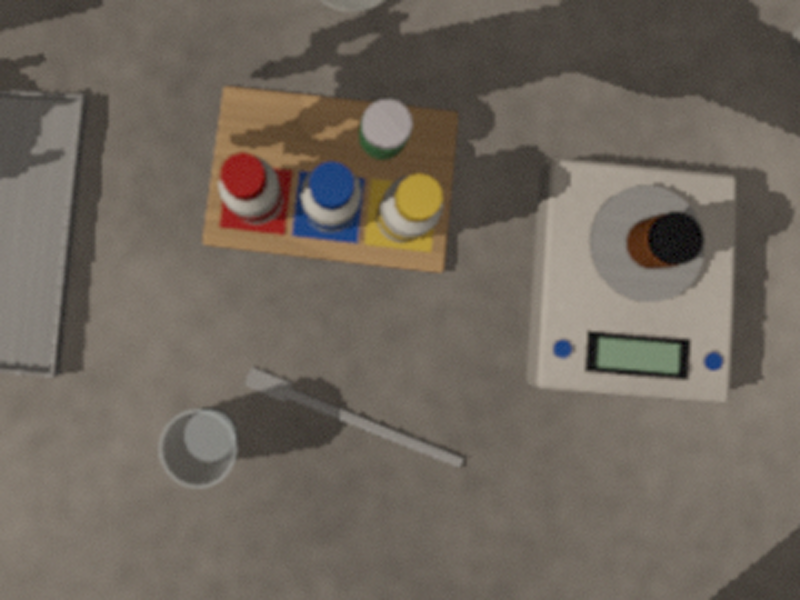

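View pics/s6.png

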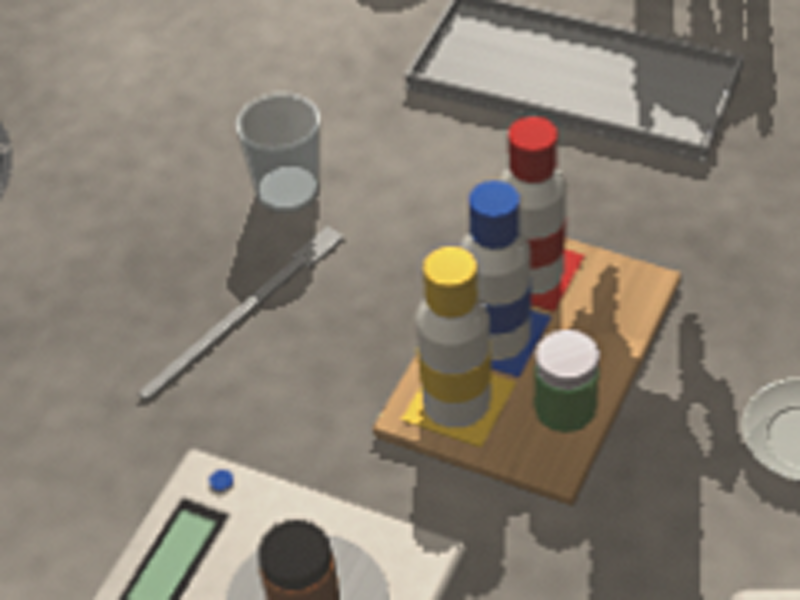

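All bottles are upright on their own pads, with caps at (243,176), (332,186) and (419,199). The amber lid is at (676,239). I'll check the numbers, then hand in.

```bash
python3 - <<'E'
from h import *
np.set_printoptions(precision=4,suppress=True)
ci=camera_info('top'); f=lambda u,z:ray(ci,np.array(u)*.45+[120,110],z)
c=f([(243,176),(332,186),(419,199)],.154); print('caps-pads',c-[[.5467,.0466],[.540,-.019],[.533,-.085]])
print('jar',f([(676,239)],.122),'pan',f([(648,243)],.062),'green',f([(387,126)],.072))
st()
E
```

```text
caps-pads [[-0.0013 -0.0033]
 [-0.0016 -0.0037]
 [-0.0038 -0.0018]]
jar [[ 0.5033 -0.2916]] pan [[ 0.505  -0.2923]] green [[ 0.6021 -0.0697]]
t 48.95 p [0.5721 0.3141 0.2191] x [ 0.094  0.996 -0.002] y [ 0.996 -0.094 -0.001] z [-0.001 -0.002 -1.   ] w 0.648 F [ 0.7 -0.2  1.4] q [-0.03  0.56 -0.79  1.57  0.42  1.19 -1.  ]
```

```bash
python3 -m jog '{"turn":[[0,0,0],[0,0,0],[0,0,0]],"travel":[[0,0,0],[0,0,0],[0,0,0]],"jaw":[0.3,0.3,0.3]}' && python3 -c "
from cell import job
print(job.hand_in())"
```

```text
time_s: 49.25
ee_pos: [0.5728, 0.3131, 0.2203]
orientation: [0.741, 0.672, -0.0, 0.0]
wrist_force: [0.6, -0.4, 0.6]
width: 0.651
the job is handed in; nothing more can be done
None
```

I moved the red, blue and yellow bottles into the tray, set the amber jar on the balance pan, then put the bottles back on their own pads. I handed the job in at 49 s; no verdict is reported.

In the last top and side pictures everything stood upright:
- **Bottles:** each is within about 4.5 mm of its pad's centre; the limit is 15 mm.
- **Amber jar:** about 2 mm from the pan's centre; the limit is 15 mm.
- **Green jar:** I never touched it. Its last measured position differs from the first by about 6 mm, which I put down to reading error; the limit is 20 mm.
- **Gripper:** open and clear of everything.

The top and wrist cameras disagreed by about 4 mm in y, sometimes more. That is well inside every tolerance, so I did not correct for it. No check failed.

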